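# Unstack the balance check weights into their trays

## Task

The balance's four steel check weights were left standing in two piles on the worktop. Take the piles apart and set each weight upright in its own wooden tray, the one whose recess is just a little wider than the weight, so that it lies flat on the recess floor. Do not tip a weight over, and leave the small glass beaker and the electrode cap standing where they are.

Things in the scene. Friction and masses are not known exactly. Their poses are not given: they have to be found in the camera images.
- weight_64: loose upright steel check weight: plain solid cylinder 64 mm in diameter, 30 mm tall, flat top and bottom, with a fine ring groove near the top; about 0.5 kg. Grip it across the diameter from above. It stands on the worktop and carries one of the two smaller weights (40 or 28 mm). Origin: centre of its underside; z up its axis.
- weight_52: loose upright steel check weight: plain solid cylinder 52 mm in diameter, 30 mm tall, flat top and bottom, with a fine ring groove near the top; about 0.36 kg. Grip it across the diameter from above. It stands on the worktop and carries one of the two smaller weights (40 or 28 mm). Origin: centre of its underside; z up its axis.
- weight_40: loose upright steel check weight: plain solid cylinder 40 mm in diameter, 30 mm tall, flat top and bottom, with a fine ring groove near the top; about 0.22 kg. Grip it across the diameter from above. It stands on top of one of the two larger weights (64 or 52 mm). Origin: centre of its underside; z up its axis.
- weight_28: loose upright steel check weight: plain solid cylinder 28 mm in diameter, 30 mm tall, flat top and bottom, with a fine ring groove near the top; about 0.12 kg. Grip it across the diameter from above. It stands on top of one of the two larger weights (64 or 52 mm). Origin: centre of its underside; z up its axis.
- tray_64: low round light-wood tray, fixed to the worktop, for the 64 mm weight: outside diameter 88 mm, 13 mm tall, with one round recess 74 mm in diameter and 8 mm deep, grey floor 5 mm above the worktop. Origin: centre of its underside on the worktop; z up.
- tray_52: low round light-wood tray, fixed to the worktop, for the 52 mm weight: outside diameter 76 mm, 13 mm tall, with one round recess 62 mm in diameter and 8 mm deep, grey floor 5 mm above the worktop. Origin: centre of its underside on the worktop; z up.
- tray_40: low round light-wood tray, fixed to the worktop, for the 40 mm weight: outside diameter 64 mm, 13 mm tall, with one round recess 50 mm in diameter and 8 mm deep, grey floor 5 mm above the worktop. Origin: centre of its underside on the worktop; z up.
- tray_28: low round light-wood tray, fixed to the worktop, for the 28 mm weight: outside diameter 52 mm, 13 mm tall, with one round recess 38 mm in diameter and 8 mm deep, grey floor 5 mm above the worktop. Origin: centre of its underside on the worktop; z up.
- beaker_50: small clear glass beaker, 44 mm wide, 56 mm tall, standing empty on the worktop among the trays and piles; bystander. Origin: centre of its underside.
- electrode_cap: small pale plastic electrode cap, 19 mm wide, 30 mm tall, standing on the worktop among the trays and piles; bystander. Origin: centre of its underside.
Things that resemble listed ones, but are neither listed nor needed, are in the scene too. What is shaped like the weight_52 but blue is not meant. Leave any turquoise look-alike of the tray_64 alone.

How it is judged:
At the end, for the whole second after the job is handed in: Each weight stands in the tray of its own size: its centre within 8 mm of the tray's centre, its underside on the recess floor (2 to 8 mm above the tray's underside), tilted less than 0.08 rad, at rest; the beaker and the electrode cap stand within 20 mm of where they were (horizontal distance between weight_64 and tray_64 below 0.008 m and z of weight_64 in the frame of tray_64 between 0.002 and 0.008 m and angle between each of weight_64, weight_52, weight_40, weight_28's own z axis and vertical below 0.08 rad and linear speed of each of weight_64, weight_52, weight_40, weight_28 below 0.02 m/s and horizontal distance between weight_52 and tray_52 below 0.008 m and z of weight_52 in the frame of tray_52 between 0.002 and 0.008 m and horizontal distance between weight_40 and tray_40 below 0.008 m and z of weight_40 in the frame of tray_40 between 0.002 and 0.008 m and horizontal distance between weight_28 and tray_28 below 0.008 m and z of weight_28 in the frame of tray_28 between 0.002 and 0.008 m and distance of each of beaker_50, electrode_cap from where it was at the start of the episode below 0.02 m and angle between each of beaker_50, electrode_cap's own z axis and vertical below 0.2 rad); the robot touches nothing.
It fails at once if a weight is tipped over (more than 0.7 rad) (angle between any of weight_64, weight_52, weight_40, weight_28's own z axis and vertical above 0.7 rad).
It fails at once if the small glass beaker is shifted by more than 20 mm or tipped over (distance of beaker_50 from where it was at the start of the episode above 0.02 m or angle between beaker_50's own z axis and vertical above 0.5 rad).
It fails at once if the electrode cap is shifted by more than 20 mm or tipped over (distance of electrode_cap from where it was at the start of the episode above 0.02 m or angle between electrode_cap's own z axis and vertical above 0.5 rad).
It also fails if it takes over 106 s, if anything falls off the work surface, if the arm or the gripper's body presses on something with over 40 N, if the wrist force passes 120 N, or if a joint passes its speed limit or range.

## Robot

A 7-joint arm with a two-finger parallel gripper is mounted at the origin on a cart in front of the work surface, level with it; the furniture and walls round the work are solid. World frame = base frame: x ahead of the robot, y to its left, z up, the work surface at z = 0. Lengths are in m, angles in rad, forces in N, time in s.
With the tool pointing down it reaches from about 0.4 to 0.9 m from the base axis. Payload 5.5 kg.
Tool frame: the origin (TCP) lies on the centre line of the jaws, within the pads' length; the fingertips stand ctrl.finger_overhang ahead of it and the grasp point (between the pads) is the TCP (ctrl.finger_overhang is the distance from the TCP to the fingertips, in m); z points along the fingers, y is the line along which they close (so a half turn about z gives the same grasp; the last joint's range is limited). The gripper opens to 92 mm and grips with 3 to 60 N. Pads are 19 mm wide; open, the fingers measure 130 mm over their backs; the gripper's body (75 mm by 190 mm) begins 47 mm behind the grasp point.
Start: joints at [1.449, 0.501, -0.427, 1.55, 0.221, 1.138, -0.21], TCP at [0.244, -0.602, 0.246] pointing down, gripper open.
Joint ranges: [-2.88, 2.88], [-0.31, 2.03], [-1.54, 1.56], [0.2, 2.42], [-1.41, 4.55], [0.19, 2.02], [-2.57, 2.57]. Speed limits (rad/s): [2.57, 2.57, 3.14, 3.14, 3.14, 3.14, 3.14].

## Interface

Orientations are given as [roll, pitch, yaw] about the fixed x, y, z axes, in that order (R = Rz(yaw) Ry(pitch) Rx(roll)).
In Python, from bench import ctrl gives the robot as it stands. Calls block until the motion is done:
- ctrl.movep(position, orientation): joint-space move of the TCP to a pose.
- ctrl.movel(position, ori=None, speed=0.15, f_stop=None): straight line of the TCP; ori=None keeps the orientation; speed is the mean speed in m/s. With f_stop (N) it stops when the force on the tool has changed by that much, and returns True; else False.
- ctrl.movej(angles): joint-space move.
- ctrl.grip(opening, effort=None): finger opening in m; effort is the grip in N (None keeps the last); returns when the fingers have stopped.
- ctrl.wait(seconds).
- ctrl.ik(position, orientation): joint angles nearest the present ones, or None.
- ctrl.snapshot(name): name is "scene" or "top" or "wrist"; returns the picture (480x640x3 uint8, blue, green, red); there is no depth.
- ctrl.camera_model(name): a dict with "fx", "fy", "cx", "cy" (pixels), "origin" and "orientation" of the camera in the world. Camera axes: x right, y up, looking along -z (the intrinsics and any distortion apply to the point x, -y, -z); pixel columns grow to the right and rows downward; lengths in m; the calibration is good to about 2 mm. A picture is of the moment at which its call begins: read the wrist's pose just before it. camera_model takes no time and is no camera call; for the wrist camera it gives the pose at the moment of the call.
A pose or a line that the arm cannot do raises ctrl.PlanningError and nothing moves.
- ctrl.finish_job(): hands the job in; it is judged then, once.
Readings, each from a call of its own:
- ctrl.get_time(): time.
- ctrl.get_joint_pos(): joint angles.
- ctrl.get_joint_vel(): joint speeds.
- ctrl.get_tau(): joint torques, N m.
- ctrl.get_tcp_pos(): TCP position.
- ctrl.get_tcp_rot(): TCP orientation.
- ctrl.get_wrist_force(): force on the tool from outside, world axes, zero at the start.
- ctrl.get_moment(): the same for the moment, N m.
- ctrl.get_grip_width(): finger opening in m.
- ctrl.get_grasp_force(): force on a finger pad.
Only numpy, scipy, OpenCV 4.12 (cv2) and the standard library are available. Lean on these libraries where they do the work, as an engineer would, in place of code of your own. Each camera call takes 0.05 s, during which the arm holds its last target. There are 200 camera calls.

## Working session

There is one attempt and no reset: what is moved stays moved. The work goes in short steps, each a Python script; the robot and the scene stay as the last script left them, time stands still between calls to the robot, and variables do not carry over. Pictures are saved under pics/ and viewed, at most 14 in all, crops included, and the job is handed in when it is done.

```bash
ls; mkdir -p pics; python3 - <<'E'
from bench import ctrl
import cv2
for n in("top","scene"):
    cv2.imwrite(f"pics/{n}0.png",ctrl.snapshot(n)); print(n,ctrl.camera_model(n))
print(ctrl.finger_overhang,ctrl.get_time(),ctrl.get_tcp_rot(),ctrl.camera_model("wrist"))
E
```

```text
pics
top {'fx': 586.9285041307016, 'fy': 586.9285041307016, 'cx': 323.7269988725166, 'cy': 242.9169733511401, 'origin': array([ 0.31201589, -0.05965897,  1.2722974 ]), 'orientation': array([ 0.1420382 ,  0.01300738, -1.59729162])}
scene {'fx': 459.75610381225806, 'fy': 459.75610381225806, 'cx': 317.60377268910713, 'cy': 245.86950037500955, 'origin': array([-0.18663245, -0.65148883,  0.51706879]), 'orientation': array([ 1.09974527, -0.02059253, -0.83949599])}
0.019 0.1 [-3.13984921e+00 -7.50345794e-05  3.84942077e-01] {'fx': 358.7176164801443, 'fy': 358.7176164801443, 'cx': 318.92570078053615, 'cy': 234.4317324327292, 'origin': array([ 0.30630371, -0.57833264,  0.38324295]), 'orientation': array([-0.25269923,  0.00285029, -1.18652989])}
```

View pics/top0.png

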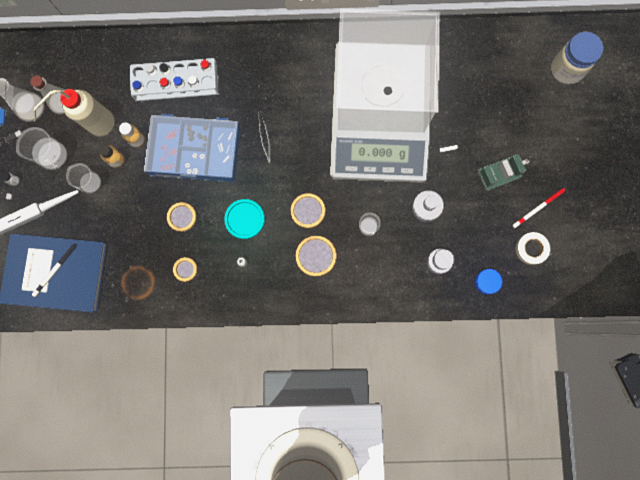

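View pics/scene0.png

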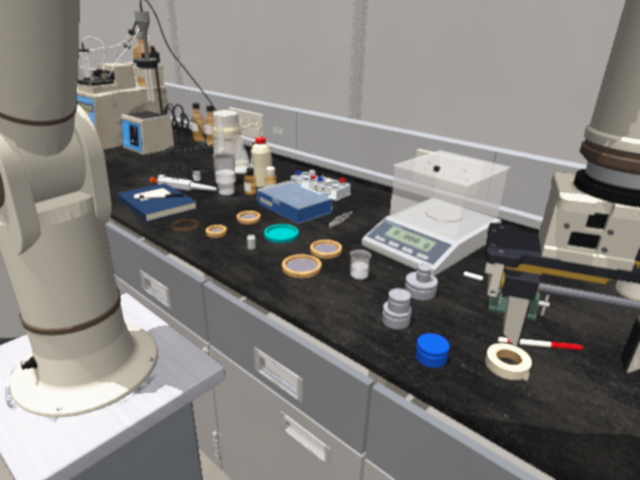

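The top view shows ringed trays at (316,256), (308,210), (181,216) and (185,269). The piles are at (428,206) and (441,261), the beaker at (370,224) and the cap at (241,262). The cyan disc at (244,218) and the blue cylinder at (489,281) are the look-alikes. I'll confirm this in an enlarged crop.

```bash
cat > h.py <<'E'
import numpy as np, cv2
from scipy.spatial.transform import Rotation as R
def ray(m,u,v):
    d=np.array([(u-m["cx"])/m["fx"],-(v-m["cy"])/m["fy"],-1.])
    return R.from_euler("xyz",m["orientation"]).apply(d)
def world(m,u,v,z):
    d=ray(m,u,v); o=np.array(m["origin"]); return o+d*(z-o[2])/d[2]
def proj(m,p):
    c=R.from_euler("xyz",m["orientation"]).inv().apply(np.asarray(p,float)-m["origin"])
    return np.stack([m["cx"]-m["fx"]*c[...,0]/c[...,2], m["cy"]+m["fy"]*c[...,1]/c[...,2]],-1)
def ring(m,x,y,z,r):
    a=np.linspace(0,2*np.pi,60); return proj(m,np.stack([x+r*np.cos(a),y+r*np.sin(a),0*a+z],-1))
E
python3 - <<'E'
from h import *; from bench import ctrl
m=ctrl.camera_model("top"); im=cv2.imread("pics/top0.png")
hsv=cv2.cvtColor(im,cv2.COLOR_BGR2HSV)
# trays: wood ring blobs
k=cv2.inRange(hsv,(10,70,120),(28,255,255)); k[:190]=0;k[290:]=0
for c in cv2.findContours(k,cv2.RETR_EXTERNAL,cv2.CHAIN_APPROX_NONE)[0]:
    if cv2.contourArea(c)<150: continue
    e=cv2.fitEllipse(cv2.convexHull(c)); p=world(m,*e[0],.013)
    print("tray",np.round(e[0],1),np.round(p,4),"dia mm",np.round(np.array(e[1])*(m["origin"][2]-.013)/m["fx"]*1000,1))
for n,u,v,z in(("pileA",428,202,.06),("pileB",441,259,.06),("beaker",370,224,.03),("cap",241,262,.03),("blue",489,281,.03)): print(n,np.round(world(m,u,v,z),3))
a=cv2.resize(im[185:300,160:345],None,fx=4,fy=4,interpolation=cv2.INTER_CUBIC)
b=cv2.resize(im[180:300,350:510],None,fx=5,fy=5,interpolation=cv2.INTER_CUBIC)
cv2.imwrite("pics/b.png",b);cv2.imwrite("pics/a.png",a)
E
```

```text
tray [184.5 269. ] [0.4441 0.2541 0.013 ] dia mm [51.2 52.9]
tray [315.6 255.5] [ 0.4655 -0.0297  0.013 ] dia mm [87.5 88.3]
tray [180.9 216.4] [0.5601 0.263  0.013 ] dia mm [62.2 64.1]
tray [307.5 210. ] [ 0.5662 -0.0145  0.013 ] dia mm [74.4 75.4]
pileA [ 0.566 -0.27   0.06 ]
pileB [ 0.445 -0.291  0.06 ]
beaker [ 0.528 -0.149  0.03 ]
cap [0.454 0.129 0.03 ]
blue [ 0.399 -0.395  0.03 ]
```

View pics/b.png

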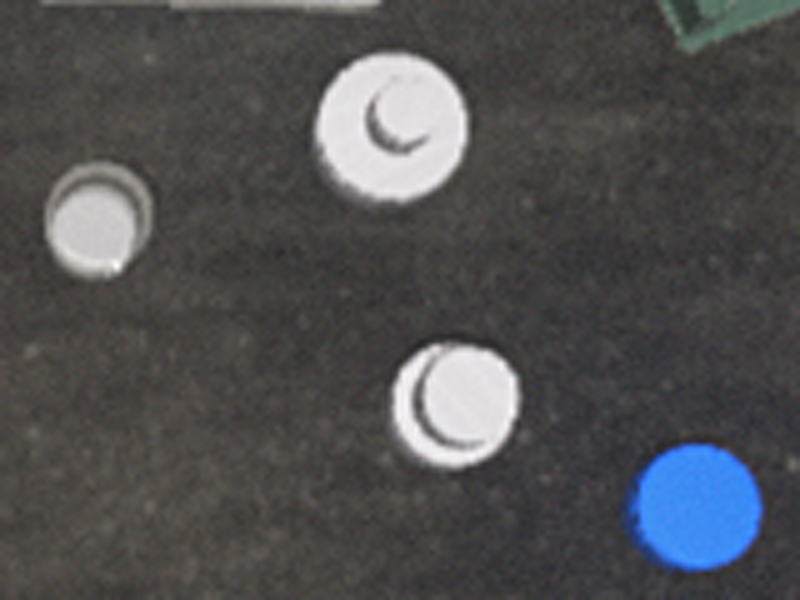

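The crop confirms both piles. The 64 mm weight at (428,206) carries the 28 mm one. The 52 mm weight at (441,261) carries the 40 mm one. The beaker is at (370,225), and the blue cylinder at (489,281) is the excluded look-alike. The fitted ring diameters identify each tray, and the turquoise disc is excluded by its colour. Next I'll refine the positions with the wrist camera.

```bash
python3 - <<'E'
from h import *; from bench import ctrl
import pickle
mt=ctrl.camera_model("top")
for n,u,v,z in(("64",428.4,205.6,.03),("28",431,202.4,.06),("52",441.2,261,.03),("40",443.6,259,.06)): print(n,np.round(world(mt,u,v,z),4))
S={}
for i,(x,y) in enumerate([(.5,.25),(.5,-.03),(.48,-.28)]):
    ctrl.movep([x,y,.25],[np.pi,0,0])
    m=ctrl.camera_model("wrist"); im=ctrl.snapshot("wrist"); cv2.imwrite(f"pics/w{i}.png",im); S[i]=m
    print(ctrl.get_time(),ctrl.get_tcp_pos(),np.round(ctrl.get_joint_pos(),2),m["origin"])
    hsv=cv2.cvtColor(im,cv2.COLOR_BGR2HSV); k=cv2.inRange(hsv,(10,70,120),(28,255,255))
    for c in cv2.findContours(k,cv2.RETR_EXTERNAL,cv2.CHAIN_APPROX_NONE)[0]:
        if cv2.contourArea(c)<1000: continue
        e=cv2.fitEllipse(cv2.convexHull(c)); p=world(m,*e[0],.013); print("tray",np.round(e[0],1),np.round(e[1]),np.round(p,4))
pickle.dump(S,open("S.pkl","wb"))
E
```

```text
64 [ 0.5648 -0.2756  0.03  ]
28 [ 0.5654 -0.2762  0.06  ]
52 [ 0.4442 -0.2965  0.03  ]
40 [ 0.445 -0.296  0.06 ]
3.2667 [0.50045852 0.24924967 0.24986216] [ 0.33  0.54 -1.13  1.76  0.53  1.18 -2.53] [0.56792421 0.24776521 0.38830991]
tray [504.9 363.7] [  9. 422.] [0.3112 0.027  0.013 ]
tray [313.9 255.4] [47. 49.] [0.447  0.2538 0.013 ]
tray [573.1 235. ] [76. 90.] [ 0.4696 -0.0264  0.013 ]
tray [304.4 147.3] [64. 65.] [0.5623 0.2628 0.013 ]
tray [576.7 140. ] [72. 84.] [ 0.569  -0.0125  0.013 ]
4.4 [ 0.50032494 -0.02824101  0.2503518 ] [ 0.98  0.45 -1.22  1.9   0.47  1.13 -1.99] [ 0.56754007 -0.03010961  0.38883296]
tray [319.4 235.7] [79. 82.] [ 0.4691 -0.03    0.013 ]
tray [ 33.9 146.8] [59. 71.] [0.5626 0.2612 0.013 ]
tray [304.4 140.8] [75. 78.] [ 0.5686 -0.0147  0.013 ]
5.4333 [ 0.48108131 -0.27707375  0.25037982] [ 1.34  0.55 -1.17  1.77  0.55  1.19 -1.55] [ 0.54820007 -0.27868743  0.38876569]
tray [ 88.5 217.4] [77. 89.] [ 0.4692 -0.0315  0.013 ]
tray [ 57.8 119.9] [72. 86.] [ 0.5689 -0.0164  0.013 ]
```

View pics/w2.png

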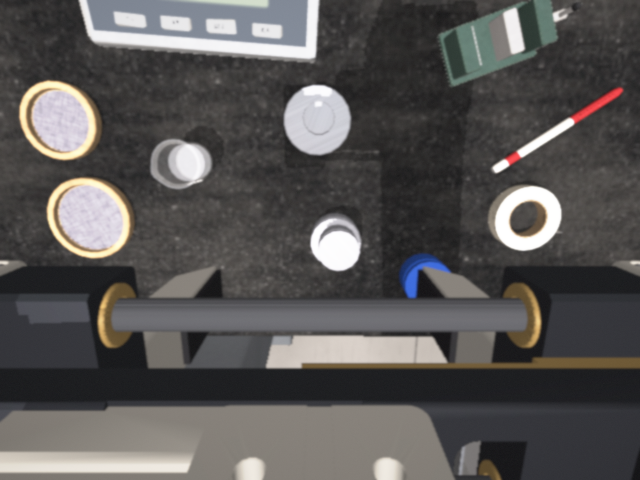

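The wrist view shows the 64+28 pile at (318,120), the 52+40 pile at (338,243), the beaker at (181,163) and the blue cylinder at (424,272). I'll measure the weights in a crop with predicted rings overlaid.

```bash
python3 - <<'E'
from h import *; import pickle
m=pickle.load(open("S.pkl","rb"))[2]; im=cv2.imread("pics/w2.png")
for n,u,v,z in(("64",317.5,119.5,.03),("28",319,118.5,.06),("40",340.5,249,.06)): print(n,np.round(world(m,u,v,z),4))
x0,y0,f=270,75,4
b=cv2.resize(im[y0:y0+200-5,x0:x0+120],None,fx=f,fy=f,interpolation=cv2.INTER_CUBIC)[:,:]
b2=b.copy()
for x,y,z,r in((.5678,-.2756,.03,.032),(.5684,-.2762,.06,.014),(.4472,-.2965,.03,.026),(.448,-.296,.06,.02)):
    q=((ring(m,x,y,z,r)-[x0,y0]+.5)*f-.5).astype(int); cv2.polylines(b2,[q],True,(0,0,255),1)
b=np.hstack([b[:,:400],b2[:,:400]])
for i in range(0,100,20): cv2.putText(b,str(x0+i),(i*f,10),0,.35,(0,255,255),1)
for i in range(0,195,20): cv2.putText(b,str(y0+i),(0,i*f+4),0,.35,(0,255,255),1)
cv2.imwrite("pics/c.png",cv2.resize(b,(800,int(b.shape[0]*800/b.shape[1])))[:780])
cv2.imwrite("pics/c.png",cv2.resize(b,None,fx=.76,fy=.76,interpolation=cv2.INTER_AREA))
E
```

```text
64 [ 0.5689 -0.2765  0.03  ]
28 [ 0.568 -0.278  0.06 ]
40 [ 0.4491 -0.2989  0.06  ]
```

View pics/c.png

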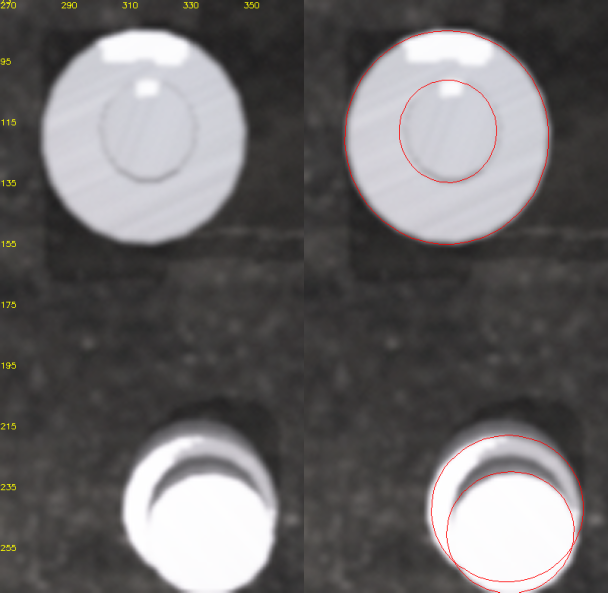

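Predictions and image agree; the top camera just has a 3 mm offset in x. I'll move the 40 mm weight first.

```bash
cat >> h.py <<'E'
D=[np.pi,0,0]
T={64:(.469,-.030),52:(.5686,-.0147),40:(.5625,.2625),28:(.447,.2538)}
def pick(c,w,x,y,z0,zt=.14):
    c.grip(min(.092,w/1000+.026),None); c.movep([x,y,zt],D); c.wait(.2)
    st=c.movel([x,y,z0+.030],speed=.08,f_stop=15); p=c.get_tcp_pos()
    c.grip(0.0,25); print(w,"stop",st,np.round(p,4),"width",c.get_grip_width(),"F",c.get_grasp_force())
    c.movel([x,y,zt],speed=.1); print("lifted width",c.get_grip_width(),"F",c.get_grasp_force(),c.get_time())
def place(c,w,zt=.14):
    x,y=T[w]; c.movep([x,y,zt],D); c.wait(.3)
    c.movel([x,y,.045],speed=.1); c.wait(.2); print("pre",np.round(c.get_tcp_pos(),4))
    st=c.movel([x,y,.0345],speed=.03,f_stop=6); print("down",st,np.round(c.get_tcp_pos(),4))
    c.grip(min(.092,w/1000+.014)); c.movel([x,y,zt],speed=.12); print("t",c.get_time())
E
python3 - <<'E'
from h import *; from bench import ctrl
pick(ctrl,40,.4475,-.2965,.030); place(ctrl,40)
x,y=T[40]; ctrl.movep([x-.03,y,.22],D); ctrl.wait(.2); m=ctrl.camera_model("wrist"); im=ctrl.snapshot("wrist")
u,v=proj(m,[x,y,.02]).astype(int); a,b=max(v-75,0),max(u-100,0)
cv2.imwrite("pics/p40.png",cv2.resize(im[a:a+150,b:b+200],None,fx=3,fy=3)); print(u,v)
E
```

```text
40 stop False [ 0.448  -0.2966  0.0605] width 0.039351006597933065 F 25.00034272670746
lifted width 0.03934109739990575 F 24.99968647956848 9.4583
pre [0.563  0.2626 0.0457]
down True [0.5626 0.2624 0.035 ]
t 15.0083
316 181
```

View pics/p40.png

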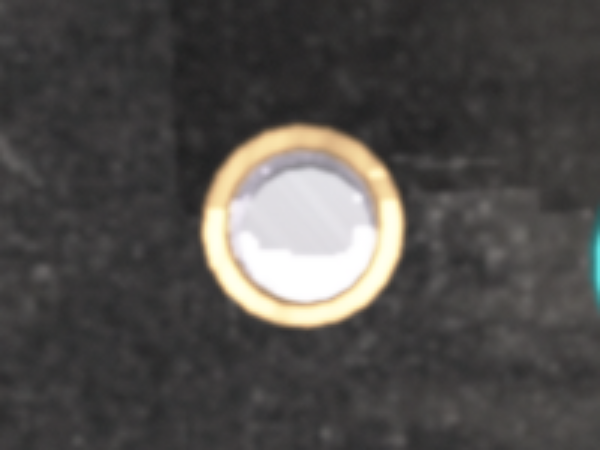

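The crop shows the 40 mm weight centred and flat in its tray at (303,230), and contact came at the expected height. On to the 28, then 52 and 64.

```bash
python3 - <<'E'
from h import *; from bench import ctrl
pick(ctrl,28,.568,-.276,.030,.16); place(ctrl,28,.16)
ctrl.movep([.48,-.28,.25],D); ctrl.wait(.3); m=ctrl.camera_model("wrist"); im=ctrl.snapshot("wrist")
for w,x,y,r in((64,.568,-.2755,.032),(52,.447,-.2955,.026)): cv2.polylines(im,[ring(m,x,y,.03,r).astype(int)],True,(0,0,255),1)
cv2.imwrite("pics/w3.png",im)
E
```

```text
28 stop False [ 0.5685 -0.2762  0.0607] width 0.027269896583578906 F 25.00008523464203
lifted width 0.027142737496247793 F 24.99981164932251 21.1667
pre [0.4474 0.2539 0.0455]
down True [0.4471 0.2538 0.0349]
t 26.9917
```

View pics/w3.png

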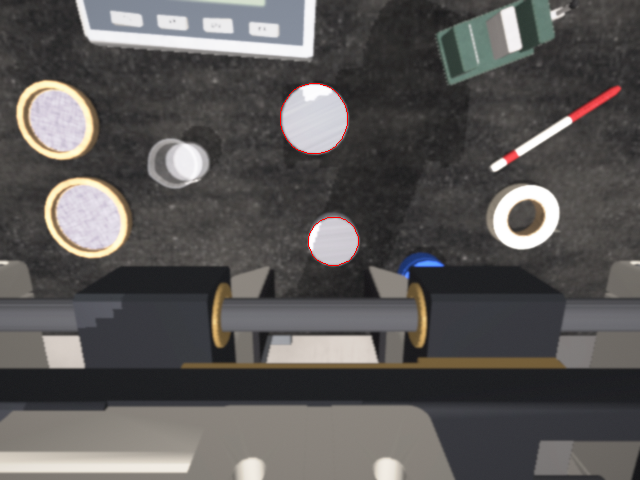

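The predicted rings lie exactly on the 64 mm weight at (314,118) and the 52 mm weight at (334,241). I'll carry both over.

```bash
python3 - <<'E'
from h import *; from bench import ctrl
pick(ctrl,52,.447,-.2955,0,.16); place(ctrl,52,.16)
pick(ctrl,64,.568,-.2755,0,.16); place(ctrl,64,.16)
ims=[]
for x,y in((.46,.25),(.46,-.03)):
    ctrl.movep([x,y,.25],D); ctrl.wait(.3); m=ctrl.camera_model("wrist"); im=ctrl.snapshot("wrist")
    for w,(a,b) in T.items(): cv2.polylines(im,[ring(m,a,b,.035,w/2000).astype(int)],True,(0,0,255),1)
    ims.append(cv2.resize(im[60:260,200:440],(400,333)))
cv2.imwrite("pics/f.png",np.hstack(ims)); cv2.imwrite("pics/top1.png",ctrl.snapshot("top"))
E
```

```text
52 stop False [ 0.4473 -0.2958  0.0305] width 0.05195703266112155 F 25.000188946723938
lifted width 0.05156450561253343 F 24.999157190322876 34.5083
pre [ 0.5691 -0.0148  0.0456]
down True [ 0.5687 -0.0148  0.0349]
t 39.55
64 stop False [ 0.5684 -0.2757  0.0306] width 0.06318970124521672 F 25.00023454427719
lifted width 0.06368699085997385 F 24.999065101146698 45.15
pre [ 0.4694 -0.0301  0.0455]
down True [ 0.4691 -0.0301  0.0349]
t 50.0583
```

View pics/f.png

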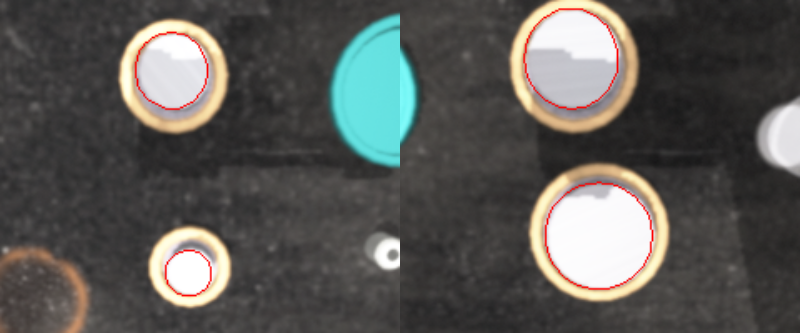

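View pics/top1.png

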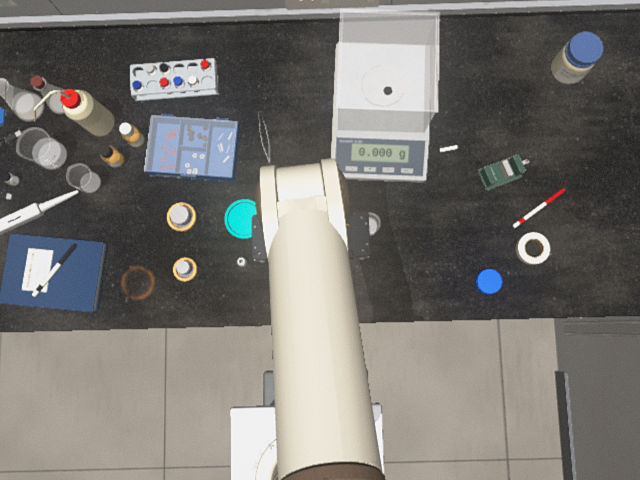

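All four weights sit in their trays at the predicted rings, with tops at 35 mm. The cap at (241,262) is unmoved, and so is the beaker at (373,224), partly hidden by the arm.

```bash
python3 -c "
from bench import ctrl
print(ctrl.finish_job())"
```

```text
the job is handed in; nothing more can be done
None
```

I set all four weights upright and flat in their own trays, left the beaker and electrode cap where they stood, and handed the job in after about 52 s of the 106 s allowed; no verdict was returned.

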